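# Set up the chain-wax warmer

### The job

The rectangular steel dip pot has drained mouth-down on the rubber mat. Turn it mouth up and stand it flat on the middle of the warmer's round plate, setting it down without dropping it. Then, with the pot released there, turn the warmer's dial clockwise from off to the two-tick mark, and leave the lube bottle, wrench, brush and small tin where they are.

Things in the scene. Friction and masses are not known exactly. Their poses are not given: they have to be found in the camera images.
- pot: Open rectangular steel pot, outside 70 (x) x 60 (y) x 85 mm (z), walls and base 3 mm, a dark rim round the mouth, 0.2 to 0.4 kg; grip it across the two faces that are 60 mm apart. Origin: centre of the closed base's outer face; z points from the base out of the open mouth, x along the 70 mm side. It starts mouth-down (z down) on the mat and also rests stably on any of its flat sides.
- pot_mouth (a point): Centre of the pot's open mouth, 85 mm from the pot's origin along its z; same axes as the pot.
- mat: Black rubber draining mat, fixed, 240 (x) x 200 (y) x 4 mm thick. Origin: centre of its underside, on the table; its top is 4 mm above.
- warmer: Grey chain-wax warmer, fixed, 240 (x) x 150 mm (y). Origin on the table under its middle. Its far part (local x -20 to +120 mm) is a flat deck 70 mm high with the round plate; its near part (local x -120 to -20 mm) is a control panel that slopes from 20 mm high at the front edge up to 70 mm at the deck (26.6 degrees), the dial in its middle.
- plate (a point): Centre of the top face of the warmer's round aluminium plate, 124 mm in diameter, 74 mm above the table (pot stands here). Axes as the warmer's.
- dial_grip (a point): Grip point on the dial's axis, 31 mm out from the panel. Axes turn with the dial: z out of the panel along the dial's axis (26.6 degrees from vertical, leaning to the warmer's front), y along the grip bar to its pointer end (white line). Black disc 54 mm across, 9 mm high; on it the grip bar 52 mm long (y), 14 mm wide (x), its top 38 mm out from the panel.
- dial (a joint): Dial angle, rad, clockwise seen from above: 0 at the white dot (off, where it starts; pointer along the warmer's +y), 0.698 one tick, 1.396 two ticks, 2.094 three ticks (end stop). It clicks: about 0.1 N m moves it, and released it settles at the nearest mark.
- lube: White plastic lube bottle, bystander, 54 mm in diameter, 160 mm tall, standing. Origin: centre of its underside.
- wrench: Steel wrench, bystander, 200 mm long, lying flat. Origin: under its middle; x along it.
- brush: Wooden-handled brush, bystander, 200 mm long, lying. Origin: under its middle; x along it.
- tin: Small round open aluminium tin, bystander, 76 mm in diameter, 60 mm tall, standing. Origin: centre of its underside.
Mind the look-alikes: they are no part of the job. What is shaped like the pot but brown or turquoise is not meant.

How it is judged:
By the outcome, as a careful person would: the job done as asked, in the order asked, and still so for the second after the job is handed in, with the robot touching nothing.
It also fails if it takes over 69 s, if anything falls off the work surface, if the arm or the gripper's body presses on something with over 40 N, if the wrist force passes 120 N, or if a joint passes its speed limit or range.

### The arm

A 6-joint arm with a two-finger parallel gripper is mounted at the origin on the work surface. World frame = base frame: x ahead of the robot, y to its left, z up, the work surface at z = 0. Lengths are in m, angles in rad, forces in N, time in s.
With the tool pointing down it reaches from about 0.35 to 0.975 m from the base axis. Payload 4.9 kg.
Tool frame: the origin (TCP) lies on the centre line of the jaws, within the pads' length; the fingertips stand 19 mm ahead of it and the grasp point (between the pads) is the TCP; z points along the fingers, y is the line along which they close (so a half turn about z gives the same grasp; the last joint's range is limited). The gripper opens to 85 mm and grips with 20 to 120 N. Pads are 22 mm wide; open, the fingers measure 114 mm over their backs; the gripper's body (76 mm by 85 mm) begins 54 mm behind the grasp point. The pads swing forward as they close: fully open they stand 13 mm farther back than shut.
Start: joints at [1.231, 0.053, 1.613, -0, 1.476, -0.119], TCP at [0.137, 0.61, 0.25] pointing down, gripper open.
Joint ranges: [-3.01, 3.01], [-1.01, 2.22], [0.06, 2.58], [-1.02, 4.17], [0.09, 2.62], [-3.14, 3.14]. Speed limits (rad/s): [2.57, 2.57, 3.14, 3.14, 3.14, 3.14].

### API

Orientations are given as a unit quaternion [w, x, y, z].
In Python, from plant import state, grab_frame, ticket, spotter gives the robot as it stands.
- The arm moves only by the tool apply_moves, never from a script. Its argument "series" is a list of rows, each an object of numbers: "jaw": the closure, from 0 (fully open) to 1 (shut); "dx", "dy", "dz": the shift along the tool's x, y, z in mm; "turn": the turn about the tool's z in rad. A call has 1 to 5 rows; each row is the pose to reach, as a shift and turn from the pose commanded when the call began, along the tool's axes at that moment; what a row does not reach only later rows make up. A row lasts 1/12 s, in which the tool goes at most 41.7 mm and 7.16 degrees, less where a joint would pass 70% of its speed; a pose out of reach is approached as far as the arm can. A call with a gripper value outside its range is refused whole. The fingers move at their own pace and stop on an object; the grip force is fixed at half the most. Time passes only in rows, so rows that repeat a pose let the fingers close. It gives the time, the measured TCP pose, the force, the opening and the grip force at its end, in the units of the state.
- state(): the state, without advancing time (a new reading comes with each control period).
- grab_frame(name): name is "scene" or "top"; returns a dict with "pixels" (420x560x3 uint8, red, green, blue), "mtx" (3x3 intrinsics, pixels), "camera_from_world" (4x4, takes a point from world to camera coordinates). Camera axes: x right, y down, z forward; pixel columns grow to the right and rows downward; lengths in m; the calibration is good to about 2 mm. A picture is of the moment at which its call begins. There is no depth.
- ticket.job_done(): hands the job in; it is judged then, once.
Trained networks look in a picture, given as the dict that the camera call returned (one of the last four; its "shot" number tells which), for a name from the list of things; names that differ only in an ending like _2 or _b are one class to them, and where a whole thing is asked for, a point or a joint stands for the part that bears it (a point fixed in the world has none). Each returns a list of dicts, best first, with "conf" (0 to 1); they miss things now and then, are a little off and sometimes report something else, mostly with a low value. They report only what shows in the picture. A call takes as long as a camera call. They do not tell look-alikes from the thing itself.
- spotter.outline_of(picture, target): "region" (420x560 bool, what is visible of it) and "extent" ([left, top, right, bottom] in pixels, round what is visible of it).
The state is a dict: "time": time; "joint_pos": joint angles; "joint_vel": joint speeds; "joint_efforts": joint torques, N m; "tool_pos": TCP position; "tool_rot": TCP orientation; "contact_force": force on the tool from outside, world axes, zero at the start; "ft_torque": the same for the moment, N m; "gripper_width": opening from 0.0 (shut) to 1.0 (fully open); "grasp_force": force on a finger pad.
Only numpy, scipy, OpenCV 4.12 (cv2) and the standard library are available. Lean on these libraries where they do the work, as an engineer would, in place of code of your own. Each camera call takes 0.05 s, during which the arm holds its last target. There are 200 camera calls.

## Working session

There is one attempt and no reset: what is moved stays moved. The work goes in short steps, Python scripts to look and compute and a tool call to move; the robot and the scene stay as the last step left them, time stands still between calls to the robot, and variables do not carry over. Pictures are saved under pics/ and viewed, at most 10 in all, crops included, and the job is handed in when it is done.

Besides the shell and the picture viewer there is one more tool, called after "Call:" as name(argument=value, ...) on one line, values as JSON. apply_moves: Moves the arm, as the interface text tells. Its arguments: {"type":"object","properties":{"series":{"type":"array","items":{"type":"object","properties":{"jaw":{"type":"number"},"dx":{"type":"number"},"dy":{"type":"number"},"dz":{"type":"number"},"turn":{"type":"number"}}}}},"required":["series"]}

```bash
ls; mkdir -p pics
python3 - <<'E'
from plant import state, grab_frame, ticket, spotter
import cv2, numpy as np
for n in("scene","top"):
    f=grab_frame(n); cv2.imwrite(f"pics/{n}0.png",f["pixels"][:,:,::-1]); print(n,f["mtx"].tolist(),np.round(f["camera_from_world"],4).tolist())
    np.savez(f"{n}.npz",mtx=f["mtx"],T=f["camera_from_world"],pix=f["pixels"])
    for t in("pot","mat","warmer","dial","plate","lube","wrench","brush","tin"):
        try:
            for r in spotter.outline_of(f,t): print(n,t,round(r["conf"],2),[round(float(v)) for v in r["extent"]], np.round(np.argwhere(r["region"]).mean(0)[::-1]))
        except Exception as e: print(t,e)
print(state())
E
```

```text
pics
scene [[426.5622414489755, 0.0, 273.8207384830269], [0.0, 426.5622414489755, 210.29385560260036], [0.0, 0.0, 1.0]] [[-0.1783, 0.9838, -0.0173, 0.1112], [0.7213, 0.1188, -0.6824, -0.3268], [-0.6693, -0.1341, -0.7308, 1.5578], [0.0, 0.0, 0.0, 1.0]]
scene pot 0.83 [165, 191, 198, 230] [180. 209.]
scene pot 0.82 [90, 208, 130, 249] [109. 229.]
scene pot 0.58 [179, 142, 210, 181] [195. 162.]
scene mat 0.95 [156, 200, 233, 266] [198. 234.]
scene warmer 0.61 [309, 212, 382, 294] [347. 254.]
scene dial 0.79 [332, 209, 350, 229] [341. 219.]
scene plate 0.91 [310, 212, 389, 294] [347. 254.]
scene lube 0.63 [262, 252, 285, 302] [274. 279.]
scene wrench 0.85 [424, 239, 500, 282] [463. 259.]
scene brush 0.68 [92, 176, 164, 200] [120. 187.]
scene brush 0.28 [260, 250, 287, 302] [274. 279.]
scene tin 0.63 [436, 264, 470, 307] [451. 285.]
top [[517.1327175819969, 0.0, 287.8493690383043], [0.0, 517.1327175819969, 206.79655599217597], [0.0, 0.0, 1.0]] [[0.0287, -0.9995, -0.0096, -0.008], [-0.989, -0.027, -0.1453, 0.5363], [0.145, 0.0136, -0.9893, 1.6019], [0.0, 0.0, 0.0, 1.0]]
top pot 0.75 [368, 
[... 561 characters left out ...]
joint_pos': array([ 1.23101770e+00,  5.26810642e-02,  1.61291377e+00, -1.56212603e-06,
        1.47600452e+00, -1.19030104e-01]), 'joint_vel': array([-0.00064729,  0.00145479,  0.00040435, -0.00091109, -0.00080858,
        0.00014621]), 'joint_efforts': array([ 5.91819335e-04, -3.93695211e+01, -3.70465493e+01, -1.70622902e-04,
        6.95744675e-04, -9.19089018e-06]), 'tool_pos': array([0.13685973, 0.60980508, 0.25030709]), 'tool_rot': array([-4.51803350e-09,  1.10150218e-01,  9.93914951e-01, -3.43871781e-06]), 'contact_force': array([ 0.63194049, -0.21291843, -0.47874154]), 'ft_torque': array([ 0.02313105, -0.02127503,  0.02368996]), 'grasp_force': 0.0, 'gripper_width': 1.0026738635867847}
```

Run:
```python
import cv2, numpy as np
s=cv2.imread("pics/scene0.png");t=cv2.imread("pics/top0.png")
cv2.imwrite("pics/sceneup.png",cv2.resize(s[120:330,80:360],(800,600),interpolation=3))
cv2.imwrite("pics/topup.png",cv2.resize(t[110:305,190:450],(800,600),interpolation=3))
```

```text
(no output)
```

View pics/sceneup.png

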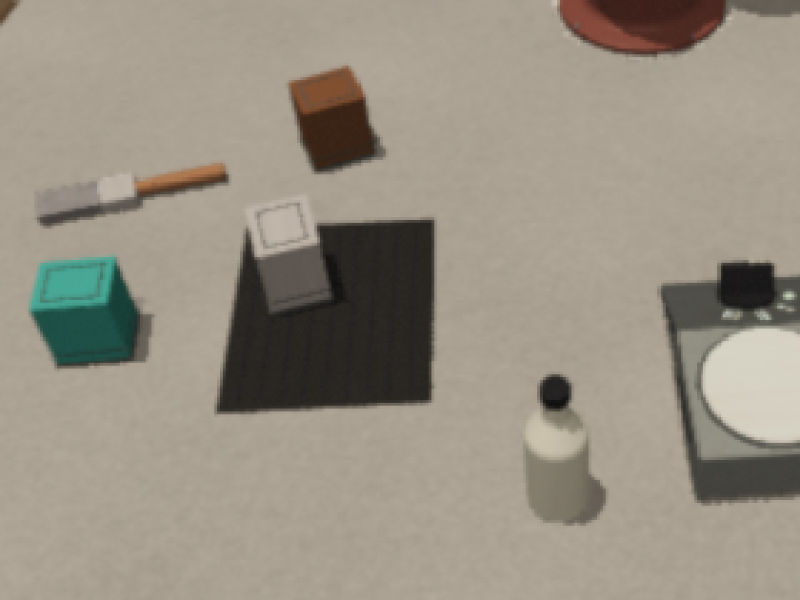

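View pics/topup.png

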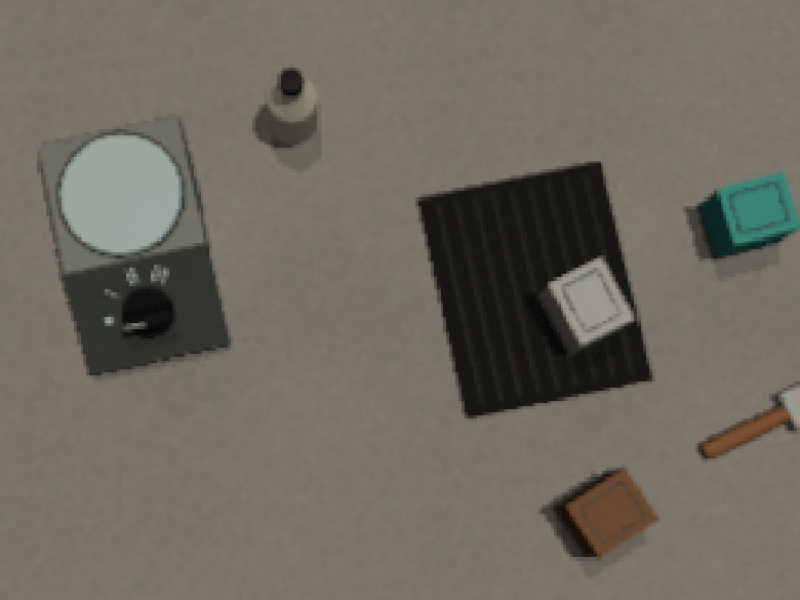

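Candidates for the pot are the steel-grey box on the mat (scene 180,209; top 379,209), the turquoise box (scene 109,229; top 432,179) and the brown box (scene 195,162; top 386,276). I choose the steel-grey one. Next I fit the poses from silhouettes in both views.

```bash
cat > h.py <<'E'
import cv2, numpy as np
from scipy.optimize import minimize
from plant import state, grab_frame, ticket, spotter
def proj(f,P):
    c=np.c_[P,np.ones(len(P))]@f["camera_from_world"].T
    p=c[:,:3]@f["mtx"].T; return p[:,:2]/p[:,2:]
def place(L,p):   # local points -> world, p=x,y,yaw
    c,s=np.cos(p[2]),np.sin(p[2]); return np.c_[L[:,0]*c-L[:,1]*s+p[0],L[:,0]*s+L[:,1]*c+p[1],L[:,2]]
def box(a,b,z0,z1): return np.array([[x,y,z] for x in(-a/2,a/2) for y in(-b/2,b/2) for z in(z0,z1)])
def hull(f,W,k=4):
    m=np.zeros((420*k,560*k),np.uint8)
    h=cv2.convexHull(((proj(f,W)+.5)*k*16-8).astype(np.float32)).round().astype(np.int32)
    cv2.fillConvexPoly(m,h,255,shift=4); return cv2.resize(m,(560,420),interpolation=cv2.INTER_AREA)/255.
def fit(L,views,p0):  # views: [(frame,mask)]
    def cost(p):
        return sum(1-np.minimum(h,m).sum()/np.maximum(h,m).sum() for h,m in((hull(f,place(L,p)),m) for f,m in views))
    best=None
    for d in(-.5,0,.5):
        q=np.array(p0,float);q[2]+=d
        r=minimize(cost,q,method="Nelder-Mead",options=dict(initial_simplex=q+np.array([[0,0,0],[.015,0,0],[0,.015,0],[0,0,.25]]),xatol=1e-4,fatol=1e-4))
        if best is None or r.fun<best.fun: best=r
    return best.x,best.fun
def unproj(f,uv,z):
    T=f["camera_from_world"];R,t=T[:3,:3],T[:3,3]
    d=R.T@np.linalg.solve(f["mtx"],np.r_[uv,1]);c=-R.T@t
    return c+d*(z-c[2])/d[2]
def mask(f,t,near):
    rs=[r for r in spotter.outline_of(f,t)]
    if not rs: return None
    return min(rs,key=lambda r:np.hypot(*(np.argwhere(r["region"]).mean(0)[::-1]-near)))["region"].astype(float)
WARM=np.array([[x,y,z] for y in(-.075,.075) for x,z in((-.12,0),(-.12,.02),(-.02,.07),(.12,.07),(.12,0))])
E
cat > a.py <<'E'
from h import *
S=grab_frame("scene");T=grab_frame("top")
pm=[(S,mask(S,"pot",(180,209))),(T,mask(T,"pot",(379,209)))]
g0=unproj(T,(380,207),.089); print("guess",g0)
L=box(.07,.06,.004,.089)
r=fit(L,pm,[g0[0],g0[1],0]); print("pot",r)
for v in pm: print(" single",fit(L,[v],[*r[0]]))
L2=box(.06,.07,.004,.089); print("swapped",fit(L2,pm,[*r[0]]))
mm=[(S,mask(S,"mat",(198,234))),(T,mask(T,"mat",(360,202)))]
m0=unproj(T,(358,205),.004); M=fit(box(.24,.2,0,.004),mm,[m0[0],m0[1],.15]); M2=fit(box(.24,.2,0,.004),mm,[m0[0],m0[1],1.7]); print("mat",M,M2)
wm=[(S,mask(S,"plate",(347,254))),(T,mask(T,"plate",(233,189)))]
w0=unproj(T,(233,188),.05); w=fit(WARM,wm,[w0[0],w0[1],.15]); print("warmer",w)
for f,(x0,y0,x1,y1) in((S,(320,225,390,285)),(T,(205,148,255,198))):
    g=f["pixels"].min(2).astype(int).copy(); sub=g[y0:y1,x0:x1]
    b=(sub>(150 if f is T else 170)).astype(np.uint8); n,lab,st,ce=cv2.connectedComponentsWithStats(b); i=1+st[1:,4].argmax()
    e=cv2.fitEllipse(max(cv2.findContours((lab==i).astype(np.uint8),0,1)[0],key=len)); c=np.array(e[0])+[x0,y0]
    print("plate",c,e[1],unproj(f,c,.074))
    for nm in("lube","tin","wrench","brush"):
        m=mask(f,nm,(274,279) if (f is S) else (284,144)) if nm=="lube" else None
        if m is not None: ext=np.argwhere(m); print(nm,unproj(f,(ext[:,1].mean(),ext[:,0].max()),0))
# overlays
o=[]
for f,c in((S,(150,180,250,280)),(T,(315,155,415,255))):
    im=cv2.resize(f["pixels"][c[1]:c[3],c[0]:c[2],::-1],(400,400),interpolation=cv2.INTER_NEAREST)
    q=((proj(f,place(L,r[0]))-[c[0],c[1]]+.5)*4).astype(np.int32)
    for a in range(8):
        for b in range(a):
            if bin(a^b).count("1")==1: cv2.line(im,tuple(map(int,q[a])),tuple(map(int,q[b])),(0,0,255),1)
    o.append(im)
cv2.imwrite("pics/potfit.png",np.hstack(o))
E
python3 a.py
```

```text
guess [ 0.53605922 -0.27649804  0.089     ]
pot (array([ 0.53722324, -0.28165403,  0.46937387]), np.float64(0.17328295457618792))
 single (array([ 0.54000182, -0.28272683,  0.51740354]), np.float64(0.0484607320882271))
 single (array([ 0.53531126, -0.27934429,  0.48432082]), np.float64(0.07753421083689982))
swapped (array([ 0.53862426, -0.27991985,  0.46209516]), np.float64(0.36316564472622914))
mat (array([ 0.56227521, -0.23534972,  0.22788868]), np.float64(0.3584094294482105)) (array([ 0.56772645, -0.23319888,  2.04635395]), np.float64(0.7209096989137693))
warmer (array([0.58572676, 0.18260549, 0.24084467]), np.float64(0.1077672403682487))
plate [350.40415382 254.31799889] (38.08537292480469, 49.37588119506836) [0.64094105 0.19574072 0.074     ]
lube [0.76052966 0.02544976 0.        ]
plate [228.87089348 172.65323067] (35.94923400878906, 36.71518325805664) [0.63439833 0.19474704 0.074     ]
lube [0.71091286 0.02456507 0.        ]
```

View pics/potfit.png

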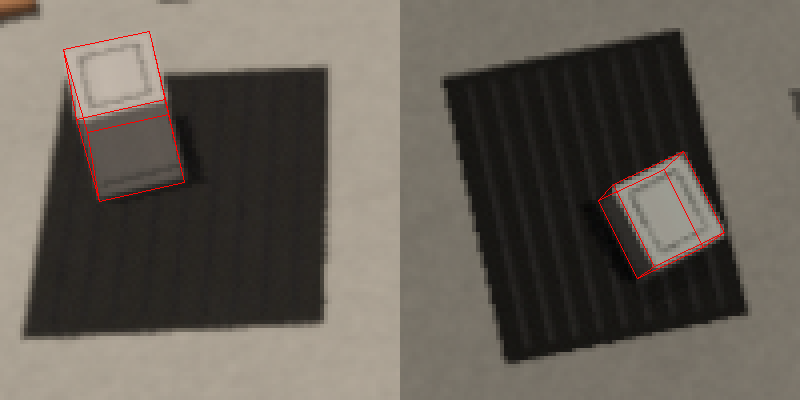

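The overlay matches: the steel pot sits at about (0.537, -0.281) with yaw 0.48 (top 379,209), upside down. The tool can't tilt, so I'll grip the pot near one edge and roll it in the pads against the mat, 90° at a time.

```bash
cat > p.py <<'E'
import sys,json,numpy as np
from plant import state
from scipy.spatial.transform import Rotation as Ro
# prints rounded move calls through world targets [x,y,z,yawx,jaw,(rows)]; yawx = heading of tool x
def plan(targets,per=5,vmax=38,wmax=.1):
    s=state(); q=s["tool_rot"]; R=Ro.from_quat([q[1],q[2],q[3],q[0]]).as_matrix()
    p=s["tool_pos"].copy(); y=np.arctan2(R[1,0],R[0,0]); jaw=None; way=[]
    for t in targets:
        g=np.array(t[:3]); dy=(t[3]-y) if len(t)<7 else t[6]
        if len(t)<7: dy=(dy+np.pi)%(2*np.pi)-np.pi
        n=max(1,int(np.ceil(max(np.linalg.norm(g-p)*1000/vmax,abs(dy)/wmax)))); n=max(n,t[5] if len(t)>5 else 1)
        for i in range(1,n+1): way.append((p+(g-p)*i/n,y+dy*i/n,t[4]))
        p=g;y=y+dy
    p=s["tool_pos"];y=np.arctan2(R[1,0],R[0,0])
    for i in range(0,len(way),per):
        rows=[]
        for w in way[i:i+per]:
            d=(w[0]-p)*1000;c,s_=np.cos(y),np.sin(y)
            rows.append(dict(dx=round(d[0]*c+d[1]*s_,1),dy=round(d[0]*s_-d[1]*c,1),dz=round(-d[2],1),turn=round(y-w[1],3),jaw=w[2]))
        print(json.dumps(rows)); p,y=way[min(i+per,len(way))-1][:2]
E
python3 - <<'E'
from p import *
x,y,a=.537,-.281,.485
gx,gy=x+.015*np.cos(a),y+.015*np.sin(a)
print(gx,gy)
plan([[.42,.2,.25,1.5,0],[gx,gy,.19,a,0]])
E
```

```text
0.5502701242366279 -0.27400687460826995
[{"dx": -24.4, "dy": -22.5, "dz": 0.0, "turn": 0.095, "jaw": 0}, {"dx": -48.8, "dy": -45.0, "dz": 0.0, "turn": 0.189, "jaw": 0}, {"dx": -73.2, "dy": -67.6, "dz": 0.1, "turn": 0.284, "jaw": 0}, {"dx": -97.6, "dy": -90.1, "dz": 0.1, "turn": 0.379, "jaw": 0}, {"dx": -122.0, "dy": -112.6, "dz": 0.1, "turn": 0.474, "jaw": 0}]
[{"dx": -32.0, "dy": -8.9, "dz": 0.0, "turn": 0.095, "jaw": 0}, {"dx": -64.0, "dy": -17.8, "dz": 0.0, "turn": 0.189, "jaw": 0}, {"dx": -96.0, "dy": -26.7, "dz": 0.1, "turn": 0.284, "jaw": 0}, {"dx": -128.0, "dy": -35.7, "dz": 0.1, "turn": 0.379, "jaw": 0}, {"dx": -159.9, "dy": -44.6, "dz": 0.1, "turn": 0.474, "jaw": 0}]
[{"dx": -32.5, "dy": 6.7, "dz": 0.0, "turn": 0.095, "jaw": 0}, {"dx": -65.1, "dy": 13.3, "dz": 0.0, "turn": 0.189, "jaw": 0}, {"dx": -97.6, "dy": 20.0, "dz": 0.1, "turn": 0.284, "jaw": 0}, {"dx": -130.1, "dy": 26.6, "dz": 0.1, "turn": 0.379, "jaw": 0}, {"dx": -162.7, "dy": 33.3, "dz": 0.1, "turn": 0.474, "jaw": 0}]
[{"dx": -33.1, "dy": 11.7, "dz": 4.3, "turn": 0.073, "jaw": 0}, {"dx": -66.2, "dy": 23.4, "dz": 8.6, "turn": 0.145, "jaw": 0}, {"dx": -99.3, "dy": 35.0, "dz": 12.9, "turn": 0.218, "jaw": 0}, {"dx": -132.5, "dy": 46.7, "dz": 17.1, "turn": 0.29, "jaw": 0}, {"dx": -165.6, "dy": 58.4, "dz": 21.4, "turn": 0.363, "jaw": 0}]
[{"dx": -26.8, "dy": 22.7, "dz": 4.3, "turn": 0.073, "jaw": 0}, {"dx": -53.6, "dy": 45.3, "dz": 8.6, "turn": 0.145, "jaw": 0}, {"dx": -80.5, "dy": 68.0, "dz": 12.9, "turn": 0.218, "jaw": 0}, {"dx": -107.3, "dy": 90.6, "dz": 17.1, "turn": 0.29, "jaw": 0}, {"dx": -134.1, "dy": 113.3, "dz": 21.4, "turn": 0.363, "jaw": 0}]
[{"dx": -17.0, "dy": 30.7, "dz": 4.3, "turn": 0.072, "jaw": 0}, {"dx": -34.1, "dy": 61.4, "dz": 8.6, "turn": 0.145, "jaw": 0}, {"dx": -51.1, "dy": 92.1, "dz": 12.9, "turn": 0.217, "jaw": 0}, {"dx": -68.2, "dy": 122.8, "dz": 17.1, "turn": 0.29, "jaw": 0}]
```

Call:
apply_moves(series=[{"dx":-24,"dy":-22,"dz":0,"turn":0.095,"jaw":0},{"dx":-49,"dy":-45,"dz":0,"turn":0.19,"jaw":0},{"dx":-73,"dy":-68,"dz":0,"turn":0.285,"jaw":0},{"dx":-98,"dy":-90,"dz":0,"turn":0.38,"jaw":0},{"dx":-122,"dy":-113,"dz":0,"turn":0.474,"jaw":0}])

```text
time: 1.92
tool_pos: [0.2318, 0.4716, 0.2504]
tool_rot: [0.0, 0.342, 0.94, 0.0]
contact_force: [0.2, -0.4, 1.1]
gripper_width: 1.0
grasp_force: 0.0
```

Call:
apply_moves(series=[{"dx":-32,"dy":-9,"dz":0,"turn":0.095,"jaw":0},{"dx":-64,"dy":-18,"dz":0,"turn":0.19,"jaw":0},{"dx":-96,"dy":-27,"dz":0,"turn":0.285,"jaw":0},{"dx":-128,"dy":-36,"dz":0,"turn":0.38,"jaw":0},{"dx":-160,"dy":-45,"dz":0,"turn":0.474,"jaw":0}])

```text
time: 2.33
tool_pos: [0.3259, 0.3345, 0.2505]
tool_rot: [0.0, 0.554, 0.833, 0.0]
contact_force: [1.2, 0.9, 0.7]
gripper_width: 1.0
grasp_force: 0.0
```

Call:
apply_moves(series=[{"dx":-32,"dy":7,"dz":0,"turn":0.095,"jaw":0},{"dx":-65,"dy":13,"dz":0,"turn":0.19,"jaw":0},{"dx":-98,"dy":20,"dz":0,"turn":0.285,"jaw":0},{"dx":-130,"dy":27,"dz":0,"turn":0.38,"jaw":0},{"dx":-163,"dy":33,"dz":0,"turn":0.474,"jaw":0}])

```text
time: 2.75
tool_pos: [0.4201, 0.1973, 0.2506]
tool_rot: [0.0, 0.734, 0.679, 0.0]
contact_force: [0.5, 0.2, -0.4]
gripper_width: 0.997
grasp_force: 0.0
```

Call:
apply_moves(series=[{"dx":-33,"dy":12,"dz":4,"turn":0.073,"jaw":0},{"dx":-66,"dy":23,"dz":8,"turn":0.145,"jaw":0},{"dx":-99,"dy":35,"dz":12,"turn":0.218,"jaw":0},{"dx":-132,"dy":47,"dz":17,"turn":0.29,"jaw":0},{"dx":-166,"dy":58,"dz":21,"turn":0.363,"jaw":0}])

```text
time: 3.17
tool_pos: [0.4655, 0.0273, 0.2293]
tool_rot: [0.0, 0.844, 0.536, 0.0]
contact_force: [0.7, -0.5, -0.2]
gripper_width: 0.998
grasp_force: 0.0
```

Run:
```python
from p import *
a=.485
print(state()["tool_pos"],state()["time"])
plan([[.550,-.274,.15,a,0],[.550,-.274,.085,a,0,3],[.550,-.274,.085,a,1,5]])
```

```text
[0.4655112  0.02730698 0.22927514] 3.1667
[{"dx": -26.3, "dy": 22.7, "dz": 8.8, "turn": 0.072, "jaw": 0}, {"dx": -52.6, "dy": 45.4, "dz": 17.6, "turn": 0.144, "jaw": 0}, {"dx": -79.0, "dy": 68.1, "dz": 26.4, "turn": 0.216, "jaw": 0}, {"dx": -105.3, "dy": 90.9, "dz": 35.2, "turn": 0.288, "jaw": 0}, {"dx": -131.6, "dy": 113.6, "dz": 44.0, "turn": 0.36, "jaw": 0}]
[{"dx": -16.6, "dy": 30.5, "dz": 8.8, "turn": 0.072, "jaw": 0}, {"dx": -33.3, "dy": 61.1, "dz": 17.6, "turn": 0.144, "jaw": 0}, {"dx": -49.9, "dy": 91.6, "dz": 26.4, "turn": 0.216, "jaw": 0}, {"dx": -66.6, "dy": 122.1, "dz": 35.2, "turn": 0.288, "jaw": 0}, {"dx": -66.6, "dy": 122.1, "dz": 56.9, "turn": 0.288, "jaw": 0}]
[{"dx": 0.0, "dy": 0.0, "dz": 21.7, "turn": 0.0, "jaw": 0}, {"dx": 0.0, "dy": 0.0, "dz": 43.3, "turn": 0.0, "jaw": 0}, {"dx": 0.0, "dy": 0.0, "dz": 43.3, "turn": 0.0, "jaw": 1}, {"dx": 0.0, "dy": 0.0, "dz": 43.3, "turn": 0.0, "jaw": 1}, {"dx": 0.0, "dy": 0.0, "dz": 43.3, "turn": 0.0, "jaw": 1}]
[{"dx": 0.0, "dy": 0.0, "dz": -0.0, "turn": 0.0, "jaw": 1}, {"dx": 0.0, "dy": 0.0, "dz": -0.0, "turn": 0.0, "jaw": 1}]
```

Call:
apply_moves(series=[{"dx":-26,"dy":23,"dz":9,"turn":0.072,"jaw":0},{"dx":-53,"dy":45,"dz":18,"turn":0.144,"jaw":0},{"dx":-79,"dy":68,"dz":26,"turn":0.216,"jaw":0},{"dx":-105,"dy":91,"dz":35,"turn":0.288,"jaw":0},{"dx":-131.6,"dy":113.6,"dz":44,"turn":0.36,"jaw":0}])

```text
time: 3.58
tool_pos: [0.5132, -0.1401, 0.1852]
tool_rot: [0.0, 0.926, 0.376, 0.0]
contact_force: [0.4, 0.1, 0.1]
gripper_width: 1.001
grasp_force: 0.0
```

Call:
apply_moves(series=[{"dx":-17,"dy":31,"dz":9,"turn":0.072,"jaw":0},{"dx":-33,"dy":61,"dz":18,"turn":0.144,"jaw":0},{"dx":-50,"dy":92,"dz":26,"turn":0.216,"jaw":0},{"dx":-66.6,"dy":122,"dz":35,"turn":0.288,"jaw":0},{"dx":-66.6,"dy":122,"dz":57,"turn":0.288,"jaw":0}])

```text
time: 4.0
tool_pos: [0.5535, -0.2787, 0.1315]
tool_rot: [0.004, 0.971, 0.238, 0.003]
contact_force: [0.2, -0.3, 0.5]
gripper_width: 1.001
grasp_force: 0.0
```

Call:
apply_moves(series=[{"dx":0,"dy":0,"dz":22,"turn":0,"jaw":0},{"dx":0,"dy":0,"dz":43,"turn":0,"jaw":0},{"dx":0,"dy":0,"dz":43,"turn":0,"jaw":1},{"dx":0,"dy":0,"dz":43,"turn":0,"jaw":1},{"dx":0,"dy":0,"dz":43,"turn":0,"jaw":1}])

```text
time: 4.42
tool_pos: [0.5515, -0.2723, 0.0866]
tool_rot: [0.001, 0.97, 0.242, 0.001]
contact_force: [0.8, 0.2, -2.3]
gripper_width: 0.685
grasp_force: 68.5
```

Call:
apply_moves(series=[{"jaw":1},{"jaw":1},{"jaw":1}])

```text
invalid input at $.series[0]: expected keys jaw, dx, dy, dz, turn
```

Call:
apply_moves(series=[{"dx":0,"dy":0,"dz":2,"turn":0,"jaw":1},{"dx":7,"dy":0,"dz":2,"turn":0,"jaw":1},{"dx":13.5,"dy":0,"dz":1,"turn":0,"jaw":1},{"dx":20,"dy":0,"dz":1,"turn":0,"jaw":1},{"dx":27,"dy":0,"dz":1,"turn":0,"jaw":1}])

```text
time: 4.83
tool_pos: [0.5754, -0.2597, 0.0856]
tool_rot: [0.001, 0.97, 0.242, -0.0]
contact_force: [-2.1, -2.2, 4.4]
gripper_width: 0.687
grasp_force: 69.4
```

```bash
cat > v.py <<'E'
import sys
from h import *
def view(name,c=(150,180,250,280),d=(315,155,415,255),k=4):
    o=[]
    for n,c in(("scene",c),("top",d)):
        f=grab_frame(n); im=f["pixels"][c[1]:c[3],c[0]:c[2],::-1]
        o.append(cv2.resize(im,None,fx=k,fy=k,interpolation=cv2.INTER_CUBIC))
    cv2.imwrite(f"pics/{name}.png",np.hstack(o))
E
python3 -c "from v import *; view('tip1',(140,150,240,270),(315,145,415,265))"
```

```text
(no output)
```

View pics/tip1.png

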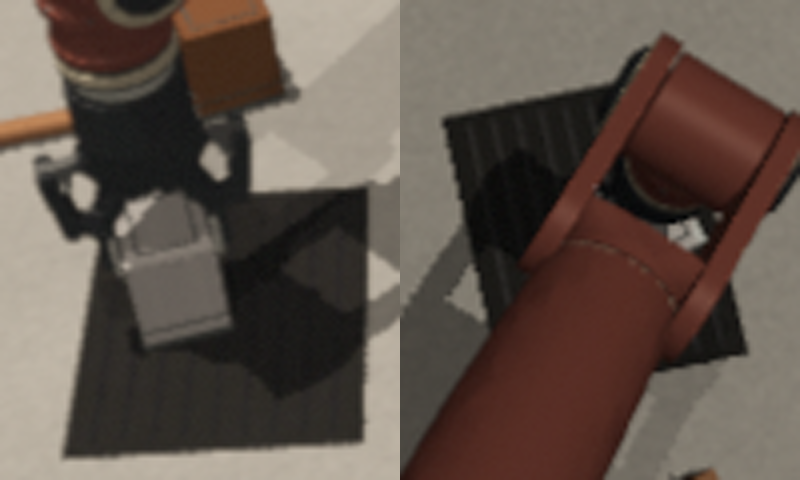

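The scene view shows the pot in the jaws, with its lower rim near (176,237)–(197,232). That's nearer the camera, so it probably slid instead of tipping. I'll fit the tilt to check.

```bash
cat > tilt.py <<'E'
from h import *
import sys
# pot as box, local: along u (x), y, up; rolled by th clockwise about its grip point; params s (u shift of centre), zc, th
def W(c,a,th,yaw):
    L=box(.07,.06,-.0425,.0425); x=L[:,0]*np.cos(th)+L[:,2]*np.sin(th); z=-L[:,0]*np.sin(th)+L[:,2]*np.cos(th)
    return place(np.c_[x,L[:,1],z],[0,0,yaw])+c
def run(base,yaw,th0=(0,.4,.8,1.2,1.57),near=(185,212)):
    f=grab_frame("scene"); m=mask(f,"pot",near)
    if m is None: print("no mask"); return
    u=np.array([np.cos(yaw),np.sin(yaw),0]); out=[]
    def c(p): 
        h=hull(f,W(np.array(base)+u*p[0]+[0,0,p[1]],0,p[2],yaw)); return 1-np.minimum(h,m).sum()/np.maximum(h,m).sum()
    for t in th0:
        q=np.array([0,0,t]); r=minimize(c,q,method="Nelder-Mead",options=dict(initial_simplex=q+np.array([[0,0,0],[.02,0,0],[0,.01,0],[0,0,.3]])))
        out.append((round(r.fun,3),*np.round(r.x,3), round(W(np.array([0,0,r.x[1]+base[2]]),0,r.x[2],yaw)[:,2].min(),3)))
    for o in sorted(out)[:3]: print("cost,s,dz,theta,minz",o)
    y,x=np.nonzero(m); print(x.min(),x.max(),y.min(),y.max())
E
python3 -c "
from tilt import *
run([.537,-.281,.0465],.485)"
```

```text
cost,s,dz,theta,minz (np.float64(0.074), np.float64(0.045), np.float64(0.011), np.float64(1.339), np.float64(0.014))
cost,s,dz,theta,minz (np.float64(0.075), np.float64(0.055), np.float64(0.019), np.float64(2.006), np.float64(0.016))
cost,s,dz,theta,minz (np.float64(0.082), np.float64(0.033), np.float64(-0.003), np.float64(0.145), np.float64(-0.004))
169 197 198 238
```

The pot slid, so mat friction isn't enough. I'll use the mat's fixed 4 mm edge as a stop: set the pot on the table against the mat's left side and roll it over that edge. That needs precise mat corners.

Run:
```python
from h import *
im=cv2.imread("pics/top0.png"); d=np.load("top.npz"); f=dict(mtx=d["mtx"],camera_from_world=d["T"])
sc=cv2.imread("pics/scene0.png"); e=np.load("scene.npz"); g=dict(mtx=e["mtx"],camera_from_world=e["T"])
# dark mask + pot filled via convex hull of mat's dark pixels
def dm(im,x0,y0,x1,y1,thr):
    m=np.zeros(im.shape[:2],np.uint8); m[y0:y1,x0:x1]=(im.max(2)<thr)[y0:y1,x0:x1]
    n,l,s,c=cv2.connectedComponentsWithStats(m); k=(l==1+s[1:,4].argmax()).astype(np.uint8)
    h=cv2.convexHull(max(cv2.findContours(k,0,2)[0],key=len)); o=np.zeros_like(m); cv2.fillConvexPoly(o,h,1); return o.astype(float)
mt=dm(im,315,155,415,255,75); ms=dm(sc,150,190,245,275,80)
M0=unproj(f,(363.7,204),.004)
for v in([(f,mt)],[(g,ms)],[(f,mt),(g,ms)]):
    r=fit(box(.24,.2,0,.004),v,[M0[0],M0[1],.2]); print(np.round(r[0],4),r[1])
x,y,a=r[0]; c,s=np.cos(a),np.sin(a)
for px,py in((0,.1),(.12,.1),(-.12,.1)): print("left edge",x+px*c-py*s,y+px*s+py*c)
```

```text
[ 0.5596 -0.2361  0.2312] 0.015587591011746893
[ 0.5621 -0.2355  0.2392] 0.03591868091508399
[ 0.5605 -0.2358  0.2334] 0.05770729796037177
left edge 0.5373552691642479 -0.1384609694479429
left edge 0.6541028920170342 -0.11071222968874722
left edge 0.42060764631146164 -0.16620970920713857
```

Run:
```python
from p import *
a=1.804
plan([[.5754,-.2597,.13,.485,1,2],[.522,-.079,.13,a,1],[.522,-.079,.083,a,1,3]])
```

```text
[{"dx": -0.6, "dy": -0.0, "dz": -22.1, "turn": 0.001, "jaw": 1}, {"dx": -1.3, "dy": -0.1, "dz": -44.3, "turn": 0.003, "jaw": 1}, {"dx": 1.4, "dy": -13.3, "dz": -44.3, "turn": -0.091, "jaw": 1}, {"dx": 4.1, "dy": -26.4, "dz": -44.3, "turn": -0.185, "jaw": 1}, {"dx": 6.8, "dy": -39.6, "dz": -44.3, "turn": -0.28, "jaw": 1}]
[{"dx": 6.2, "dy": -11.9, "dz": -0.0, "turn": -0.094, "jaw": 1}, {"dx": 12.4, "dy": -23.9, "dz": -0.0, "turn": -0.188, "jaw": 1}, {"dx": 18.7, "dy": -35.8, "dz": -0.0, "turn": -0.283, "jaw": 1}, {"dx": 24.9, "dy": -47.7, "dz": -0.0, "turn": -0.377, "jaw": 1}, {"dx": 31.1, "dy": -59.7, "dz": -0.0, "turn": -0.471, "jaw": 1}]
[{"dx": 11.0, "dy": -7.8, "dz": -0.0, "turn": -0.094, "jaw": 1}, {"dx": 21.9, "dy": -15.6, "dz": -0.0, "turn": -0.188, "jaw": 1}, {"dx": 32.9, "dy": -23.4, "dz": -0.0, "turn": -0.283, "jaw": 1}, {"dx": 43.8, "dy": -31.3, "dz": -0.0, "turn": -0.377, "jaw": 1}, {"dx": 54.8, "dy": -39.1, "dz": -0.0, "turn": -0.471, "jaw": 1}]
[{"dx": 13.3, "dy": -2.0, "dz": -0.0, "turn": -0.094, "jaw": 1}, {"dx": 13.3, "dy": -2.0, "dz": 15.7, "turn": -0.094, "jaw": 1}, {"dx": 13.3, "dy": -2.0, "dz": 31.3, "turn": -0.094, "jaw": 1}, {"dx": 13.3, "dy": -2.0, "dz": 47.0, "turn": -0.094, "jaw": 1}]
```

Call:
apply_moves(series=[{"dx":-0.6,"dy":0,"dz":-22,"turn":0,"jaw":1},{"dx":-1,"dy":0,"dz":-44,"turn":0,"jaw":1},{"dx":1,"dy":-13,"dz":-44,"turn":-0.09,"jaw":1},{"dx":4,"dy":-26,"dz":-44,"turn":-0.185,"jaw":1},{"dx":7,"dy":-40,"dz":-44,"turn":-0.28,"jaw":1}])

```text
time: 5.45
tool_pos: [0.5612, -0.2199, 0.1271]
tool_rot: [-0.001, 0.927, 0.376, -0.0]
contact_force: [0.0, 0.2, -3.7]
gripper_width: 0.689
grasp_force: 68.5
```

Call:
apply_moves(series=[{"dx":6,"dy":-12,"dz":0,"turn":-0.094,"jaw":1},{"dx":12,"dy":-24,"dz":0,"turn":-0.188,"jaw":1},{"dx":19,"dy":-36,"dz":0,"turn":-0.283,"jaw":1},{"dx":25,"dy":-48,"dz":0,"turn":-0.377,"jaw":1},{"dx":31,"dy":-60,"dz":0,"turn":-0.471,"jaw":1}])

```text
time: 5.87
tool_pos: [0.5413, -0.1546, 0.1263]
tool_rot: [-0.002, 0.813, 0.582, -0.001]
contact_force: [0.4, -0.8, -3.0]
gripper_width: 0.69
grasp_force: 68.5
```

Call:
apply_moves(series=[{"dx":11,"dy":-8,"dz":0,"turn":-0.094,"jaw":1},{"dx":22,"dy":-16,"dz":0,"turn":-0.188,"jaw":1},{"dx":33,"dy":-23,"dz":0,"turn":-0.283,"jaw":1},{"dx":44,"dy":-31,"dz":0,"turn":-0.377,"jaw":1},{"dx":55,"dy":-39,"dz":0,"turn":-0.471,"jaw":1}])

```text
time: 6.28
tool_pos: [0.5223, -0.09, 0.1264]
tool_rot: [-0.002, 0.655, 0.756, -0.0]
contact_force: [0.9, -0.2, -1.7]
gripper_width: 0.689
grasp_force: 68.5
```

Call:
apply_moves(series=[{"dx":13,"dy":-2,"dz":0,"turn":-0.094,"jaw":1},{"dx":13,"dy":-2,"dz":16,"turn":-0.094,"jaw":1},{"dx":13,"dy":-2,"dz":31,"turn":-0.094,"jaw":1},{"dx":13,"dy":-2,"dz":44,"turn":-0.094,"jaw":1},{"dx":13,"dy":-2,"dz":44,"turn":-0.094,"jaw":1}])

```text
time: 6.7
tool_pos: [0.519, -0.0779, 0.0819]
tool_rot: [-0.001, 0.62, 0.784, 0.0]
contact_force: [0.1, 0.2, -2.9]
gripper_width: 0.686
grasp_force: 69.3
```

```bash
python3 -c "
from v import *; view('tip2',(140,150,290,270),(275,145,375,265))
from p import *; s=state(); print(s['tool_pos'],s['tool_rot'],s['contact_force'])
import cv2;print(cv2.imread('pics/tip2.png').shape)"
python3 - <<'E'
import cv2
a=cv2.imread('pics/tip2.png')[:,:600]; cv2.imwrite('pics/tip2s.png',a)
E
```

```text
[ 0.51899013 -0.07843963  0.08298138] [-1.31959907e-03  6.20223421e-01  7.84423958e-01 -4.69997468e-04] [ 0.51053181 -0.14571083 -2.29206739]
(480, 1000, 3)
```

View pics/tip2s.png

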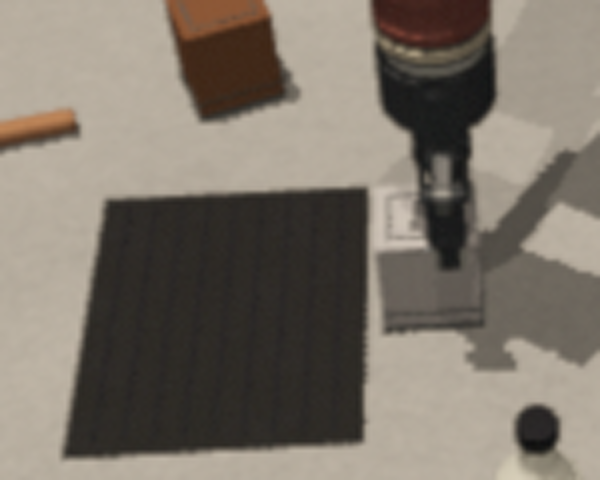

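The pot is upright in the jaws beside the mat's edge, with its lower-left corner at scene (236,232) and a gap of about 11 mm. I'll close the gap until it touches.

Call:
apply_moves(series=[{"dx":-5,"dy":0,"dz":1,"turn":0,"jaw":1},{"dx":-8,"dy":0,"dz":1.5,"turn":0,"jaw":1},{"dx":-10,"dy":0,"dz":1.5,"turn":0,"jaw":1},{"dx":-12,"dy":0,"dz":1.5,"turn":0,"jaw":1}])

```text
time: 7.13
tool_pos: [0.5226, -0.0903, 0.0829]
tool_rot: [-0.001, 0.621, 0.784, 0.001]
contact_force: [-1.1, 4.9, -0.0]
gripper_width: 0.684
grasp_force: 69.3
```

Call:
apply_moves(series=[{"dx":-7,"dy":0,"dz":-2.5,"turn":0,"jaw":1},{"dx":-14,"dy":0,"dz":-6,"turn":0,"jaw":1},{"dx":-21,"dy":0,"dz":-9,"turn":0,"jaw":1}])

```text
time: 7.38
tool_pos: [0.5268, -0.1088, 0.0911]
tool_rot: [-0.003, 0.62, 0.784, 0.002]
contact_force: [-1.5, 4.6, -3.3]
gripper_width: 0.688
grasp_force: 68.8
```

```bash
cat > look.py <<'E'
import sys
from v import *
n=sys.argv[1]; c=list(map(int,sys.argv[2:6])); k=int(sys.argv[6]); w=sys.argv[7] if len(sys.argv)>7 else "scene"
f=grab_frame(w); cv2.imwrite(f"pics/{n}.png",cv2.resize(f["pixels"][c[1]:c[3],c[0]:c[2],::-1],None,fx=k,fy=k,interpolation=cv2.INTER_CUBIC))
E
python3 look.py tip3 200 160 290 250 6
```

```text
(no output)
```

View pics/tip3.png

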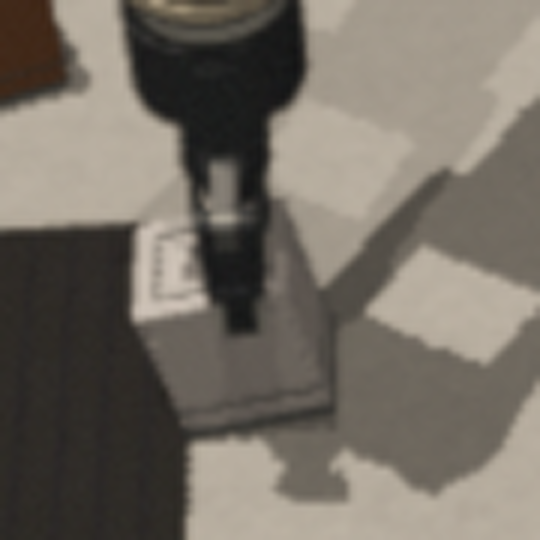

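The pot is rolling about the mat edge: its lower corner is held at scene (231,231) and it's tilted about 13°. I'll carry on along the arc.

Call:
apply_moves(series=[{"dx":-10.5,"dy":0,"dz":-3,"turn":0,"jaw":1},{"dx":-21,"dy":0,"dz":-5,"turn":0,"jaw":1},{"dx":-32,"dy":0,"dz":-5.5,"turn":0,"jaw":1},{"dx":-42.5,"dy":0,"dz":-4.5,"turn":0,"jaw":1},{"dx":-53.5,"dy":0,"dz":-2.5,"turn":0,"jaw":1}])

```text
time: 7.85
tool_pos: [0.5394, -0.1614, 0.0942]
tool_rot: [-0.002, 0.62, 0.784, 0.001]
contact_force: [-1.7, 7.7, -0.5]
gripper_width: 0.686
grasp_force: 67.5
```

Run:
```python
from tilt import *
import tilt
# roll is toward -toolx: yaw heading of push
yaw=1.804-np.pi
run([.56,-.14,.06],yaw,th0=(.2,.6,.9,1.2),near=(225,210))
```

```text
cost,s,dz,theta,minz (np.float64(1.0), np.float64(0.0), np.float64(0.0), np.float64(0.2), np.float64(0.011))
cost,s,dz,theta,minz (np.float64(1.0), np.float64(0.0), np.float64(0.0), np.float64(0.6), np.float64(0.005))
cost,s,dz,theta,minz (np.float64(1.0), np.float64(0.0), np.float64(0.0), np.float64(0.9), np.float64(0.006))
181 199 145 180
```

Call:
apply_moves(series=[{"dx":-10.5,"dy":0,"dz":4,"turn":0,"jaw":1},{"dx":-20,"dy":0,"dz":8.5,"turn":0,"jaw":1},{"dx":-29.5,"dy":0,"dz":14,"turn":0,"jaw":1},{"dx":-38,"dy":0,"dz":21,"turn":0,"jaw":1},{"dx":-45.5,"dy":0,"dz":28.5,"turn":0,"jaw":1}])

```text
time: 8.37
tool_pos: [0.5516, -0.2078, 0.0679]
tool_rot: [0.001, 0.62, 0.785, 0.0]
contact_force: [-0.9, 1.1, 8.1]
gripper_width: 0.686
grasp_force: 73.4
```

```bash
python3 look.py tip4 190 160 280 250 6
```

```text
(no output)
```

View pics/tip4.png

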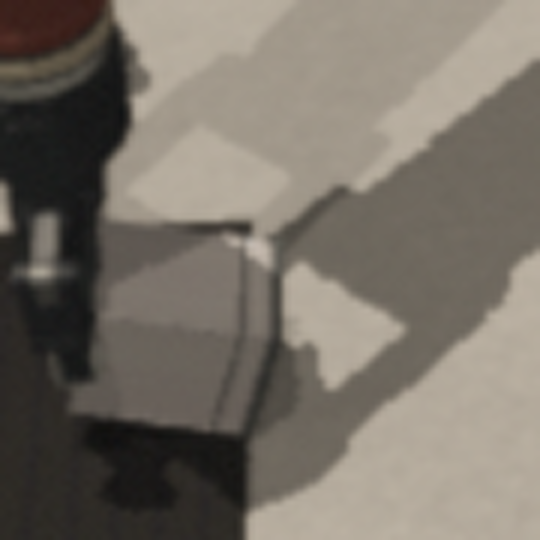

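The pot lies on its side: mouth toward scene (235,215), base under the fingers, about 5° short of flat. I'll lift it, carry it off the mat so its base faces the mat's edge, and lower it.

Call:
apply_moves(series=[{"dx":0,"dy":0,"dz":-15,"turn":0,"jaw":1},{"dx":20,"dy":0,"dz":-25,"turn":0,"jaw":1},{"dx":45,"dy":0,"dz":-25,"turn":0,"jaw":1},{"dx":70,"dy":0,"dz":-25,"turn":0,"jaw":1},{"dx":89,"dy":0,"dz":-25,"turn":0,"jaw":1}])

```text
time: 8.83
tool_pos: [0.5296, -0.1195, 0.0912]
tool_rot: [0.001, 0.62, 0.785, -0.0]
contact_force: [0.5, 0.5, -3.5]
gripper_width: 0.687
grasp_force: 71.8
```

Call:
apply_moves(series=[{"dx":0,"dy":0,"dz":10,"turn":0,"jaw":1},{"dx":0,"dy":0,"dz":18,"turn":0,"jaw":1},{"dx":0,"dy":0,"dz":25,"turn":0,"jaw":1},{"dx":0,"dy":0,"dz":30,"turn":0,"jaw":1},{"dx":0,"dy":0,"dz":30,"turn":0,"jaw":1}])

```text
time: 9.25
tool_pos: [0.5305, -0.1222, 0.0616]
tool_rot: [0.0, 0.62, 0.784, -0.001]
contact_force: [-2.6, -0.8, 5.5]
gripper_width: 0.686
grasp_force: 74.8
```

Call:
apply_moves(series=[{"dx":0,"dy":0,"dz":2,"turn":0,"jaw":1},{"dx":0,"dy":0,"dz":3.5,"turn":0,"jaw":1},{"dx":0,"dy":0,"dz":3.5,"turn":0,"jaw":0},{"dx":0,"dy":0,"dz":3.5,"turn":0,"jaw":0},{"dx":0,"dy":0,"dz":2,"turn":0,"jaw":0}])

```text
time: 9.67
tool_pos: [0.5298, -0.121, 0.0584]
tool_rot: [-0.0, 0.62, 0.784, -0.0]
contact_force: [-0.1, -0.5, -0.2]
gripper_width: 0.996
grasp_force: 0.0
```

Call:
apply_moves(series=[{"dx":0,"dy":0,"dz":-20,"turn":0,"jaw":0},{"dx":0,"dy":0,"dz":-50,"turn":0,"jaw":0},{"dx":0,"dy":0,"dz":-85,"turn":0,"jaw":0},{"dx":0,"dy":0,"dz":-120,"turn":0,"jaw":0},{"dx":21,"dy":0,"dz":-140,"turn":0,"jaw":0}])

```text
time: 10.08
tool_pos: [0.5271, -0.1027, 0.2035]
tool_rot: [0.003, 0.621, 0.784, 0.001]
contact_force: [0.7, 0.5, -0.1]
gripper_width: 1.001
grasp_force: 0.0
```

```bash
python3 - <<'E'
from h import *
S=grab_frame("scene"); s=state(); print(s["tool_pos"],s["time"])
o=proj(S,np.array([[.53,-.1,.035]]))[0]; print(o)
m=mask(S,"pot",o); yx=np.argwhere(m); print(yx.min(0),yx.max(0))
L=box(.085,.06,0,.07); r=fit(L,[(S,m)],[.524,-.09,1.804]); print(r)
n=np.array([-.231,.973]); d=r[0][:2]-[.5374,-.1385]; t=np.array([.973,.231])
print("centre out",d@n,"along",d@t,"tool out",(s["tool_pos"][:2]-[.5374,-.1385])@n,"along",(s["tool_pos"][:2]-[.5374,-.1385])@t)
E
python3 look.py lay 190 140 300 250 5
```

```text
[ 0.52776806 -0.09887947  0.20683704] 10.1333
[244.35405225 217.34105648]
[199 231] [233 263]
(array([ 0.52369508, -0.09255997,  1.84023609]), np.float64(0.04682207611077904))
centre out 0.04786548473034047 along -0.002722743256696643 tool out 0.04077575574352063 along -0.00021953465488946423
```

View pics/lay.png

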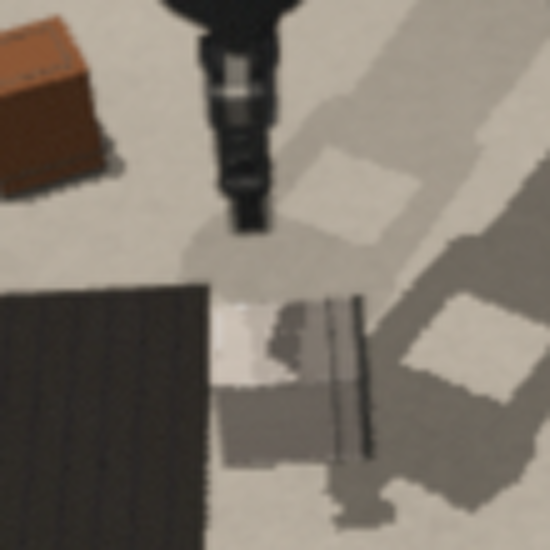

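The pot lies flat on its side on the table, base at scene (232,217) about 5 mm from the mat edge and mouth to the right. I'll regrip 30 mm from the base, near the top, and roll it over the mat edge again.

Call:
apply_moves(series=[{"dx":-6,"dy":0,"dz":36,"turn":0,"jaw":0},{"dx":-6,"dy":2,"dz":72,"turn":0,"jaw":0},{"dx":-6,"dy":2,"dz":105,"turn":0,"jaw":0},{"dx":-6,"dy":2,"dz":130,"turn":0,"jaw":0},{"dx":-6,"dy":2,"dz":139,"turn":0,"jaw":0}])

```text
time: 10.65
tool_pos: [0.5236, -0.1043, 0.0527]
tool_rot: [-0.006, 0.62, 0.784, -0.002]
contact_force: [-0.5, 0.3, -1.1]
gripper_width: 1.001
grasp_force: 0.0
```

Call:
apply_moves(series=[{"dx":0,"dy":0,"dz":0,"turn":0,"jaw":1},{"dx":0,"dy":0,"dz":0,"turn":0,"jaw":1},{"dx":0,"dy":0,"dz":0,"turn":0,"jaw":1},{"dx":0,"dy":0,"dz":0,"turn":0,"jaw":1}])

```text
time: 10.98
tool_pos: [0.5297, -0.106, 0.0617]
tool_rot: [0.002, 0.62, 0.784, 0.001]
contact_force: [-0.4, 0.3, -3.6]
gripper_width: 0.686
grasp_force: 65.8
```

Call:
apply_moves(series=[{"dx":-2,"dy":0,"dz":0,"turn":0,"jaw":1},{"dx":-4,"dy":0,"dz":0,"turn":0,"jaw":1},{"dx":-5,"dy":0,"dz":0,"turn":0,"jaw":1},{"dx":-6,"dy":0,"dz":0,"turn":0,"jaw":1},{"dx":-6,"dy":0,"dz":0,"turn":0,"jaw":1}])

```text
time: 11.4
tool_pos: [0.5303, -0.1114, 0.0606]
tool_rot: [0.0, 0.62, 0.784, 0.0]
contact_force: [-0.1, 1.3, 2.3]
gripper_width: 0.688
grasp_force: 66.5
```

Call:
apply_moves(series=[{"dx":0,"dy":0,"dz":0,"turn":0,"jaw":0},{"dx":0,"dy":0,"dz":-4,"turn":0,"jaw":0},{"dx":0,"dy":0,"dz":-8,"turn":0,"jaw":0},{"dx":0,"dy":0,"dz":-8,"turn":0,"jaw":1},{"dx":0,"dy":0,"dz":-8,"turn":0,"jaw":1}])

```text
time: 11.82
tool_pos: [0.5302, -0.1115, 0.0685]
tool_rot: [0.001, 0.62, 0.785, 0.0]
contact_force: [0.0, -0.2, -0.5]
gripper_width: 0.747
grasp_force: 0.0
```

Call:
apply_moves(series=[{"dx":0,"dy":0,"dz":0,"turn":0,"jaw":1},{"dx":0,"dy":0,"dz":0,"turn":0,"jaw":1},{"dx":-1,"dy":0,"dz":0,"turn":0,"jaw":1},{"dx":-2,"dy":0,"dz":0,"turn":0,"jaw":1},{"dx":-3,"dy":0,"dz":0,"turn":0,"jaw":1}])

```text
time: 12.23
tool_pos: [0.531, -0.1129, 0.0689]
tool_rot: [-0.001, 0.62, 0.784, 0.002]
contact_force: [-2.3, 7.8, 11.7]
gripper_width: 0.681
grasp_force: 67.4
```

Call:
apply_moves(series=[{"dx":-7,"dy":0,"dz":-2.5,"turn":0,"jaw":1},{"dx":-14.5,"dy":0,"dz":-4.5,"turn":0,"jaw":1},{"dx":-22,"dy":0,"dz":-6,"turn":0,"jaw":1},{"dx":-30,"dy":0,"dz":-6.5,"turn":0,"jaw":1}])

```text
time: 12.57
tool_pos: [0.5366, -0.1399, 0.0731]
tool_rot: [-0.004, 0.62, 0.784, 0.003]
contact_force: [1.5, 11.6, -0.9]
gripper_width: 0.685
grasp_force: 64.8
```

```bash
python3 look.py roll 190 150 290 250 5
```

```text
(no output)
```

View pics/roll.png

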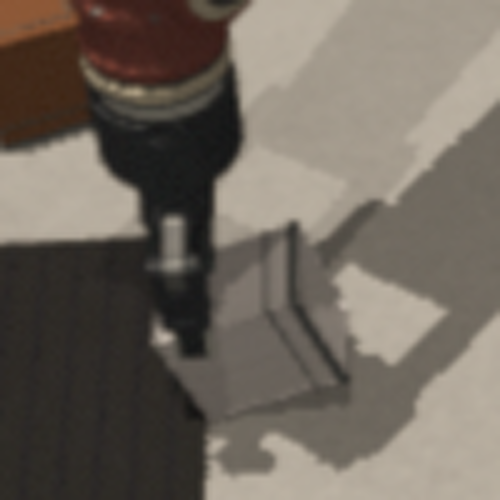

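The pot is rolling mouth-up about the mat edge, tilted about 25° with its lower corner at scene (231,233). Continuing.

Call:
apply_moves(series=[{"dx":-8,"dy":0,"dz":0.5,"turn":0,"jaw":1},{"dx":-15.5,"dy":0,"dz":2,"turn":0,"jaw":1},{"dx":-23,"dy":0,"dz":4.5,"turn":0,"jaw":1},{"dx":-30,"dy":0,"dz":8,"turn":0,"jaw":1},{"dx":-37,"dy":0,"dz":12,"turn":0,"jaw":1}])

```text
time: 13.03
tool_pos: [0.5455, -0.1774, 0.062]
tool_rot: [-0.002, 0.62, 0.784, 0.002]
contact_force: [-0.6, 6.5, 4.1]
gripper_width: 0.681
grasp_force: 63.0
```

Call:
apply_moves(series=[{"dx":-4,"dy":0,"dz":3,"turn":0,"jaw":1},{"dx":-8,"dy":0,"dz":6.5,"turn":0,"jaw":1},{"dx":-12,"dy":0,"dz":10.5,"turn":0,"jaw":1}])

```text
time: 13.28
tool_pos: [0.5487, -0.19, 0.0522]
tool_rot: [-0.001, 0.62, 0.784, 0.001]
contact_force: [-0.9, 5.1, 7.5]
gripper_width: 0.686
grasp_force: 62.8
```

Call:
apply_moves(series=[{"dx":-2.5,"dy":0,"dz":3,"turn":0,"jaw":1},{"dx":-4.5,"dy":0,"dz":6,"turn":0,"jaw":1},{"dx":-6.5,"dy":0,"dz":9,"turn":0,"jaw":1},{"dx":-8,"dy":0,"dz":11.5,"turn":0,"jaw":1}])

```text
time: 13.62
tool_pos: [0.5512, -0.1988, 0.0414]
tool_rot: [-0.0, 0.62, 0.784, 0.001]
contact_force: [-1.2, 1.1, 7.4]
gripper_width: 0.688
grasp_force: 63.4
```

Run:
```python
from h import *
S=grab_frame("scene"); s=state(); print(s["tool_pos"],s["contact_force"])
o=proj(S,np.array([[.54,-.16,.045]]))[0]; print(o)
for r in spotter.outline_of(S,"pot"): print(r["conf"],r["extent"])
import cv2
f=S["pixels"][150:250,170:270,::-1]; cv2.imwrite("pics/up_unseen.png",f)
```

```text
[ 0.55122756 -0.19898736  0.04116634] [-0.16457496  1.28786322  9.01427677]
[222.25170382 214.95069964]
0.61 [210.9, 192.1, 241.3, 235.3]
```

Call:
apply_moves(series=[{"dx":0,"dy":0,"dz":0,"turn":0,"jaw":0},{"dx":0,"dy":0,"dz":0,"turn":0,"jaw":0},{"dx":0,"dy":0,"dz":0,"turn":0,"jaw":0},{"dx":0,"dy":0,"dz":-20,"turn":0,"jaw":0},{"dx":0,"dy":0,"dz":-50,"turn":0,"jaw":0}])

```text
time: 14.13
tool_pos: [0.5473, -0.1973, 0.0862]
tool_rot: [-0.005, 0.62, 0.784, -0.001]
contact_force: [0.8, 0.0, -1.1]
gripper_width: 1.0
grasp_force: 0.0
```

Call:
apply_moves(series=[{"dx":0,"dy":0,"dz":-40,"turn":0,"jaw":0},{"dx":0,"dy":0,"dz":-80,"turn":0,"jaw":0},{"dx":0,"dy":0,"dz":-110,"turn":0,"jaw":0},{"dx":0,"dy":0,"dz":-130,"turn":0,"jaw":0}])

```text
time: 14.47
tool_pos: [0.5515, -0.1993, 0.2244]
tool_rot: [0.002, 0.62, 0.785, 0.0]
contact_force: [-0.1, -0.2, 0.5]
gripper_width: 1.001
grasp_force: 0.0
```

```bash
python3 - <<'E'
from h import *
S=grab_frame("scene"); s=state(); print(s["tool_pos"],s["time"])
o=proj(S,np.array([[.54,-.17,.045]]))[0]; m=mask(S,"pot",o); yx=np.argwhere(m); print(o,yx.min(0),yx.max(0))
n=np.array([-.231,.973]);t=np.array([.973,.231])
for nm,L in(("up",box(.07,.06,.004,.089)),("lying",box(.085,.06,.004,.074))):
    r=fit(L,[(S,m)],[.545,-.17,1.804]); d=r[0][:2]-[.5374,-.1385]; print(nm,r,"out",d@n,"along",d@t)
d=s["tool_pos"][:2]-[.5374,-.1385]; print("tool out",d@n,d@t)
E
python3 look.py up 190 150 290 250 5
```

```text
[ 0.55301454 -0.20003     0.22814324] 14.5167
[218.77232874 214.51831344] [197 204] [234 233]
up (array([ 0.54530002, -0.16696161,  1.83540341]), np.float64(0.040639451898372814)) out -0.02951804889795117 along 0.001112086393478734
lying (array([ 0.53674025, -0.1705932 ,  2.00666904]), np.float64(0.19639609852868234)) out -0.031074284607855305 along -0.008055463764237731
tool out -0.06347565085698342 0.000979515753330381
```

View pics/up.png

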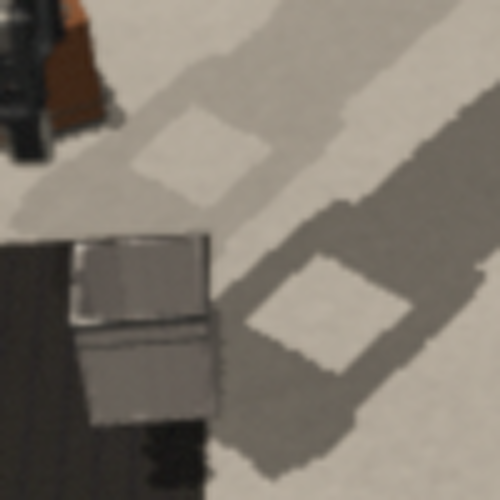

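The pot stands mouth up and flat on the mat at scene (218,215). I'll regrip it centrally.

Call:
apply_moves(series=[{"dx":33,"dy":0,"dz":0,"turn":0,"jaw":0},{"dx":33,"dy":0,"dz":40,"turn":0,"jaw":0},{"dx":33,"dy":0,"dz":80,"turn":0,"jaw":0},{"dx":33,"dy":0,"dz":120,"turn":0,"jaw":0},{"dx":33,"dy":0,"dz":150,"turn":0,"jaw":0}])

```text
time: 15.03
tool_pos: [0.5393, -0.1649, 0.064]
tool_rot: [-0.004, 0.62, 0.785, -0.001]
contact_force: [0.8, -0.0, -0.2]
gripper_width: 0.999
grasp_force: 0.0
```

Call:
apply_moves(series=[{"dx":0,"dy":0,"dz":5,"turn":0,"jaw":0},{"dx":0,"dy":0,"dz":5,"turn":0,"jaw":1},{"dx":0,"dy":0,"dz":5,"turn":0,"jaw":1},{"dx":0,"dy":0,"dz":5,"turn":0,"jaw":1},{"dx":0,"dy":0,"dz":5,"turn":0,"jaw":1}])

```text
time: 15.45
tool_pos: [0.5443, -0.1674, 0.0675]
tool_rot: [0.002, 0.62, 0.784, 0.0]
contact_force: [-0.3, 0.0, -2.2]
gripper_width: 0.695
grasp_force: 64.9
```

Run:
```python
from p import *
s=state(); p=s["tool_pos"]; print(p,s["gripper_width"],s["grasp_force"],s["contact_force"])
a=1.812
plan([[p[0],p[1],.16,a,1],[.56,.06,.24,a,1],[.637,.195,.21,a,1],[.637,.195,.16,a,1,3]])
```

```text
[ 0.54429182 -0.16741532  0.06753194] 0.6951824743865822 64.93205666542053 [-0.25579688  0.03212729 -2.20141114]
[{"dx": 0.0, "dy": 0.0, "dz": -30.8, "turn": -0.003, "jaw": 1}, {"dx": 0.0, "dy": 0.0, "dz": -61.6, "turn": -0.005, "jaw": 1}, {"dx": 0.0, "dy": 0.0, "dz": -92.5, "turn": -0.008, "jaw": 1}, {"dx": 31.1, "dy": 9.7, "dz": -103.9, "turn": -0.008, "jaw": 1}, {"dx": 62.2, "dy": 19.4, "dz": -115.3, "turn": -0.008, "jaw": 1}]
[{"dx": 31.0, "dy": 9.9, "dz": -11.4, "turn": 0.0, "jaw": 1}, {"dx": 62.0, "dy": 19.9, "dz": -22.9, "turn": 0.0, "jaw": 1}, {"dx": 93.0, "dy": 29.8, "dz": -34.3, "turn": 0.0, "jaw": 1}, {"dx": 124.0, "dy": 39.8, "dz": -45.7, "turn": 0.0, "jaw": 1}, {"dx": 155.1, "dy": 49.7, "dz": -57.1, "turn": 0.0, "jaw": 1}]
[{"dx": 22.5, "dy": 21.4, "dz": 6.0, "turn": 0.0, "jaw": 1}, {"dx": 45.1, "dy": 42.8, "dz": 12.0, "turn": 0.0, "jaw": 1}, {"dx": 67.6, "dy": 64.2, "dz": 18.0, "turn": 0.0, "jaw": 1}, {"dx": 90.2, "dy": 85.6, "dz": 24.0, "turn": 0.0, "jaw": 1}, {"dx": 112.7, "dy": 107.0, "dz": 30.0, "turn": 0.0, "jaw": 1}]
[{"dx": 0.0, "dy": 0.0, "dz": 16.7, "turn": 0.0, "jaw": 1}, {"dx": 0.0, "dy": 0.0, "dz": 33.3, "turn": 0.0, "jaw": 1}, {"dx": 0.0, "dy": 0.0, "dz": 50.0, "turn": 0.0, "jaw": 1}]
```

Call:
apply_moves(series=[{"dx":0,"dy":0,"dz":-31,"turn":0,"jaw":1},{"dx":0,"dy":0,"dz":-62,"turn":0,"jaw":1},{"dx":0,"dy":0,"dz":-92,"turn":-0.008,"jaw":1},{"dx":31,"dy":10,"dz":-104,"turn":-0.008,"jaw":1},{"dx":62,"dy":19,"dz":-115,"turn":-0.008,"jaw":1}])

```text
time: 15.87
tool_pos: [0.5488, -0.103, 0.1851]
tool_rot: [0.003, 0.618, 0.786, 0.001]
contact_force: [0.1, 0.1, -2.9]
gripper_width: 0.695
grasp_force: 66.2
```

Call:
apply_moves(series=[{"dx":31,"dy":10,"dz":-11,"turn":0,"jaw":1},{"dx":62,"dy":20,"dz":-23,"turn":0,"jaw":1},{"dx":93,"dy":30,"dz":-34,"turn":0,"jaw":1},{"dx":124,"dy":40,"dz":-46,"turn":0,"jaw":1},{"dx":155,"dy":50,"dz":-57,"turn":0,"jaw":1}])

```text
time: 16.28
tool_pos: [0.5588, 0.062, 0.2397]
tool_rot: [0.001, 0.617, 0.787, 0.001]
contact_force: [0.3, -0.6, -1.9]
gripper_width: 0.699
grasp_force: 66.1
```

Call:
apply_moves(series=[{"dx":22,"dy":21,"dz":6,"turn":0,"jaw":1},{"dx":45,"dy":43,"dz":12,"turn":0,"jaw":1},{"dx":68,"dy":64,"dz":18,"turn":0,"jaw":1},{"dx":90,"dy":86,"dz":24,"turn":0,"jaw":1},{"dx":112.7,"dy":107,"dz":30,"turn":0,"jaw":1}])

```text
time: 16.7
tool_pos: [0.6366, 0.1969, 0.2086]
tool_rot: [0.001, 0.617, 0.787, 0.001]
contact_force: [0.0, 0.2, -1.8]
gripper_width: 0.696
grasp_force: 66.3
```

Call:
apply_moves(series=[{"dx":0,"dy":0,"dz":17,"turn":0,"jaw":1},{"dx":0,"dy":0,"dz":34,"turn":0,"jaw":1},{"dx":0,"dy":0,"dz":50,"turn":0,"jaw":1},{"dx":0,"dy":0,"dz":50,"turn":0,"jaw":1}])

```text
time: 17.03
tool_pos: [0.6336, 0.1953, 0.1539]
tool_rot: [-0.002, 0.617, 0.787, -0.002]
contact_force: [-1.2, 0.3, -3.1]
gripper_width: 0.696
grasp_force: 66.2
```

Run:
```python
from h import *
s=state(); print(s["tool_pos"],s["contact_force"],s["time"])
S=grab_frame("scene"); z=s["tool_pos"][2]-.0635
o=proj(S,np.array([[.637,.195,z+.04]]))[0]; m=mask(S,"pot",o); yx=np.argwhere(m); print(o,yx.min(0),yx.max(0))
W=place(box(.07,.06,z,z+.085),[.637,.195,1.812]); q=proj(S,W); print("pred",q.min(0),q.max(0))
# plate bright blob bottom edge etc in original scene picture, predicted circle for centre hypotheses
sc=cv2.imread("pics/scene0.png"); th=np.linspace(0,2*np.pi,100)
for c in((.637,.195),(.6345,.1947),(.641,.1957)):
    q=proj(S,np.c_[c[0]+.062*np.cos(th),c[1]+.062*np.sin(th),.074+0*th]); print(c,q.min(0),q.max(0))
col=sc[200:300,351].min(1); row=sc[253,300:400].min(1)
print("col351",[(i+200,int(v)) for i,v in enumerate(col) if 20<i<42 or 70<i<88]); print("row253",[(i+300,int(v)) for i,v in enumerate(row) if 10<i<30 or 70<i<86])
```

```text
[0.63356717 0.19526346 0.15385555] [-1.22677712  0.33266177 -3.10156766] 17.0333
[352.89773769 238.51389397] [215 335] [258 373]
pred [334.72064438 215.52816929] [373.25438551 259.73892459]
(0.637, 0.195) [324.91892235 233.68253623] [375.75718528 273.96159904]
(0.6345, 0.1947) [324.89689965 232.92975149] [375.65158059 273.07748774]
(0.641, 0.1957) [325.04349816 234.90279708] [376.01848227 275.3954298 ]
col351 [(221, 54), (222, 41), (223, 45), (224, 57), (225, 64), (226, 74), (227, 87), (228, 71), (229, 70), (230, 71), (231, 70), (232, 71), (233, 85), (234, 137), (235, 192), (236, 195), (237, 195), (238, 195), (239, 196), (240, 195), (241, 196), (271, 195), (272, 194), (273, 190), (274, 172), (275, 106), (276, 91), (277, 112), (278, 115), (279, 89), (280, 65), (281, 60), (282, 61), (283, 62), (284, 63), (285, 62), (286, 61), (287, 59)]
row253 [(311, 150), (312, 151), (313, 152), (314, 151), (315, 131), (316, 91), (317, 49), (318, 54), (319, 77), (320, 110), (321, 128), (322, 130), (323, 113), (324, 98), (325, 135), (326, 180), (327, 194), (328, 195), (329, 195), (371, 196), (372, 196), (373, 195), (374, 193), (375, 160), (376, 111), (377, 120), (378, 134), (379, 139), (380, 141), (381, 145), (382, 147), (383, 147), (384, 146), (385, 147)]
```

Call:
apply_moves(series=[{"dx":0,"dy":1,"dz":7,"turn":0,"jaw":1},{"dx":0,"dy":1,"dz":13,"turn":0,"jaw":1},{"dx":0,"dy":1,"dz":16,"turn":0,"jaw":1},{"dx":0,"dy":1,"dz":18,"turn":0,"jaw":1},{"dx":0,"dy":1,"dz":18,"turn":0,"jaw":1}])

```text
time: 17.55
tool_pos: [0.6363, 0.1955, 0.1388]
tool_rot: [-0.0, 0.617, 0.787, -0.0]
contact_force: [0.3, -0.6, -2.4]
gripper_width: 0.692
grasp_force: 66.4
```

```bash
python3 -c "
from plant import state; s=state(); print(s['tool_pos'],s['contact_force'])"
```

```text
[0.63634589 0.19548835 0.13879065] [ 0.26538859 -0.64113025 -2.39321962]
```

Call:
apply_moves(series=[{"dx":0,"dy":1.5,"dz":0.5,"turn":0,"jaw":1},{"dx":0,"dy":1.5,"dz":1,"turn":0,"jaw":1},{"dx":0,"dy":1.5,"dz":1.5,"turn":0,"jaw":1},{"dx":0,"dy":1.5,"dz":2,"turn":0,"jaw":1},{"dx":0,"dy":1.5,"dz":2,"turn":0,"jaw":1}])

```text
time: 17.97
tool_pos: [0.6381, 0.196, 0.1373]
tool_rot: [-0.0, 0.617, 0.787, -0.0]
contact_force: [0.5, 0.2, -2.3]
gripper_width: 0.694
grasp_force: 66.4
```

Call:
apply_moves(series=[{"dx":0,"dy":0,"dz":0.5,"turn":0,"jaw":1},{"dx":0,"dy":0,"dz":1,"turn":0,"jaw":1},{"dx":0,"dy":0,"dz":1.5,"turn":0,"jaw":1},{"dx":0,"dy":0,"dz":2,"turn":0,"jaw":1},{"dx":0,"dy":0,"dz":2,"turn":0,"jaw":1}])

```text
time: 18.38
tool_pos: [0.6382, 0.196, 0.1365]
tool_rot: [0.0, 0.617, 0.787, 0.0]
contact_force: [-3.7, -0.4, 5.0]
gripper_width: 0.692
grasp_force: 67.2
```

Contact shows 5 N upward. Releasing and rising.

Call:
apply_moves(series=[{"dx":0,"dy":0,"dz":0,"turn":0,"jaw":0},{"dx":0,"dy":0,"dz":0,"turn":0,"jaw":0},{"dx":0,"dy":0,"dz":0,"turn":0,"jaw":0},{"dx":0,"dy":0,"dz":-15,"turn":0,"jaw":0},{"dx":0,"dy":0,"dz":-35,"turn":0,"jaw":0}])

```text
time: 18.8
tool_pos: [0.6366, 0.1957, 0.1684]
tool_rot: [-0.002, 0.617, 0.787, -0.002]
contact_force: [0.2, -0.2, 0.1]
gripper_width: 0.999
grasp_force: 0.0
```

Call:
apply_moves(series=[{"dx":0,"dy":0,"dz":-35,"turn":0,"jaw":0},{"dx":0,"dy":0,"dz":-70,"turn":0,"jaw":0},{"dx":0,"dy":-25,"dz":-80,"turn":0,"jaw":0},{"dx":0,"dy":-60,"dz":-80,"turn":0,"jaw":0},{"dx":0,"dy":-95,"dz":-80,"turn":0,"jaw":0}])

```text
time: 19.22
tool_pos: [0.5462, 0.1732, 0.2535]
tool_rot: [0.002, 0.617, 0.787, 0.002]
contact_force: [-0.2, -1.3, 0.3]
gripper_width: 0.995
grasp_force: 0.0
```

Run:
```python
from h import *
s=state(); print(s["tool_pos"],s["time"])
S=grab_frame("scene");T=grab_frame("top"); th=np.linspace(0,2*np.pi,100)
for f in(S,T):
    o=proj(f,np.array([[.638,.196,.115]]))[0]; m=mask(f,"pot",o)
    if m is None: print("none"); continue
    yx=np.argwhere(m); print(o,yx.min(0),yx.max(0))
    r=fit(box(.07,.06,.074,.159),[(f,m)],[.638,.196,1.812]); print(r)
# top plate in original picture
t=cv2.imread("pics/top0.png").min(2); d=np.load("top.npz")
for c in((.637,.195),(.6345,.1947)):
    q=proj(T,np.c_[c[0]+.062*np.cos(th),c[1]+.062*np.sin(th),.074+0*th]); print(c,q.min(0),q.max(0))
print("rows at col229",t[147:200,229].tolist()); print("cols at row173",t[173,203:256].tolist())
# dial: dark top of the bar & white line in initial top image
w=(.5857,.1826,.241)
P=place(np.array([[-.0839,0,.0727],[-.0839,.022,.0727],[-.07,0,.045]]),w); print("dial grip",P[0],"pix top",proj(T,P),"scene",proj(S,P))
print("dial mask",[ (r["conf"],r["extent"]) for r in spotter.outline_of(T,"dial")])
```

```text
[0.54618374 0.17324861 0.2534866 ] 19.2167
[352.53786718 242.95738068] [221 334] [265 372]
(array([0.63896153, 0.19429259, 1.86371867]), np.float64(0.04147452026235099))
[226.87664622 168.66969853] [262 370] [290 403]
(array([0.638, 0.196, 1.312]), np.float64(1.0))
(0.637, 0.195) [209.11356631 152.60948076] [248.56035314 191.29059476]
(0.6345, 0.1947) [209.16846484 153.3832201 ] [248.62417945 192.08174452]
rows at col229 [105, 106, 105, 104, 103, 75, 96, 145, 156, 157, 157, 157, 157, 157, 157, 157, 156, 157, 157, 157, 157, 157, 157, 157, 157, 157, 157, 157, 157, 157, 157, 157, 157, 157, 157, 157, 157, 156, 157, 157, 157, 157, 157, 156, 157, 105, 50, 80, 65, 47, 46, 46, 46]
cols at row173 [106, 80, 77, 95, 101, 76, 110, 147, 157, 157, 156, 157, 156, 157, 157, 157, 157, 157, 157, 157, 157, 157, 157, 156, 157, 157, 157, 157, 157, 157, 157, 157, 156, 157, 156, 157, 157, 156, 157, 157, 157, 157, 157, 157, 157, 130, 79, 89, 102, 99, 70, 60, 96]
dial grip [0.50422473 0.16257526 0.0727    ] pix top [[237.36910665 214.08538782]
 [230.42443148 215.57515014]
 [237.43442615 210.9758945 ]] scene [[340.86179692 212.73162938]
 [348.99597093 212.26513701]
 [340.73005808 223.42092552]]
dial mask [(0.7, [276.0, 131.5, 294.9, 156.5])]
```

The pot is on the plate: scene fit (0.639, 0.194) against plate centre (0.6395, 0.195). Next, the dial: straddle the bar, turn, then close to align it.

Run:
```python
from p import *
s=state(); print(s["tool_pos"])
a=1.811
plan([[.5066,.1631,.16,a,.7,5],[.5066,.1631,.092,a,.7,5]])
```

```text
[0.54636421 0.17339562 0.25167415]
[{"dx": -0.1, "dy": -8.2, "dz": 18.3, "turn": 0.0, "jaw": 0.7}, {"dx": -0.2, "dy": -16.4, "dz": 36.7, "turn": 0.0, "jaw": 0.7}, {"dx": -0.3, "dy": -24.6, "dz": 55.0, "turn": 0.0, "jaw": 0.7}, {"dx": -0.4, "dy": -32.9, "dz": 73.3, "turn": 0.001, "jaw": 0.7}, {"dx": -0.5, "dy": -41.1, "dz": 91.7, "turn": 0.001, "jaw": 0.7}]
[{"dx": 0.0, "dy": 0.0, "dz": 13.6, "turn": 0.0, "jaw": 0.7}, {"dx": 0.0, "dy": 0.0, "dz": 27.2, "turn": 0.0, "jaw": 0.7}, {"dx": 0.0, "dy": 0.0, "dz": 40.8, "turn": 0.0, "jaw": 0.7}, {"dx": 0.0, "dy": 0.0, "dz": 54.4, "turn": 0.0, "jaw": 0.7}, {"dx": 0.0, "dy": 0.0, "dz": 68.0, "turn": 0.0, "jaw": 0.7}]
```

Call:
apply_moves(series=[{"dx":0,"dy":-25,"dz":5,"turn":0,"jaw":0.7},{"dx":0,"dy":-41,"dz":20,"turn":0,"jaw":0.7},{"dx":0,"dy":-41,"dz":50,"turn":0,"jaw":0.7},{"dx":-0.5,"dy":-41,"dz":80,"turn":0,"jaw":0.7},{"dx":-0.5,"dy":-41,"dz":92,"turn":0,"jaw":0.7}])

```text
time: 19.88
tool_pos: [0.5053, 0.1628, 0.155]
tool_rot: [-0.002, 0.617, 0.787, -0.002]
contact_force: [-0.6, 0.2, -1.0]
gripper_width: 0.309
grasp_force: 0.0
```

Call:
apply_moves(series=[{"dx":0,"dy":0,"dz":20,"turn":0,"jaw":0.7},{"dx":0,"dy":0,"dz":40,"turn":0,"jaw":0.7},{"dx":0,"dy":0,"dz":52,"turn":0,"jaw":0.7},{"dx":0,"dy":0,"dz":60,"turn":0,"jaw":0.7},{"dx":0,"dy":0,"dz":60,"turn":0,"jaw":0.7}])

```text
time: 20.3
tool_pos: [0.5058, 0.163, 0.0969]
tool_rot: [-0.001, 0.617, 0.787, -0.001]
contact_force: [-0.6, 0.2, 0.1]
gripper_width: 0.299
grasp_force: 0.0
```

Call:
apply_moves(series=[{"dx":0,"dy":0,"dz":3,"turn":0,"jaw":0.7},{"dx":0,"dy":0,"dz":6,"turn":0,"jaw":0.7},{"dx":0,"dy":0,"dz":8,"turn":0,"jaw":0.7},{"dx":0,"dy":0,"dz":8,"turn":0,"jaw":0.7}])

```text
time: 20.63
tool_pos: [0.5064, 0.1631, 0.0907]
tool_rot: [0.0, 0.617, 0.787, 0.0]
contact_force: [0.1, 0.1, 0.1]
gripper_width: 0.306
grasp_force: 0.0
```

Free so far, at TCP z = 0.0907. I'll lower slightly more, then turn clockwise.

Call:
apply_moves(series=[{"dx":0,"dy":0,"dz":1,"turn":0,"jaw":0.7},{"dx":0,"dy":0,"dz":2,"turn":0,"jaw":0.7},{"dx":0,"dy":0,"dz":3,"turn":0,"jaw":0.7},{"dx":0,"dy":0,"dz":3,"turn":0,"jaw":0.7}])

```text
time: 20.97
tool_pos: [0.5061, 0.163, 0.0872]
tool_rot: [-0.0, 0.617, 0.787, -0.0]
contact_force: [0.6, -0.8, -0.4]
gripper_width: 0.3
grasp_force: 0.0
```

Call:
apply_moves(series=[{"dx":0,"dy":0,"dz":0,"turn":0.1,"jaw":0.7},{"dx":0,"dy":0,"dz":0,"turn":0.2,"jaw":0.7},{"dx":0,"dy":0,"dz":0,"turn":0.3,"jaw":0.7},{"dx":0,"dy":0,"dz":0,"turn":0.4,"jaw":0.7},{"dx":0,"dy":0,"dz":0,"turn":0.5,"jaw":0.7}])

```text
time: 21.38
tool_pos: [0.5073, 0.1634, 0.0882]
tool_rot: [0.001, 0.794, 0.608, 0.002]
contact_force: [2.1, 0.4, 1.4]
gripper_width: 0.303
grasp_force: 4.1
```

```bash
python3 -c "
from plant import state; s=state(); print(s['tool_pos'],s['contact_force'],s['ft_torque'],s['gripper_width'])"
```

```text
[0.50730838 0.1634133  0.08819128] [2.10648217 0.42007072 1.43007343] [ 0.17465657 -0.24182476  0.18844999] 0.30323244944316463
```

Call:
apply_moves(series=[{"dx":0,"dy":0,"dz":0,"turn":0.1,"jaw":0.7},{"dx":0,"dy":0,"dz":0,"turn":0.2,"jaw":0.7},{"dx":0,"dy":0,"dz":0,"turn":0.3,"jaw":0.7},{"dx":0,"dy":0,"dz":0,"turn":0.4,"jaw":0.7},{"dx":0,"dy":0,"dz":0,"turn":0.5,"jaw":0.7}])

```text
time: 21.8
tool_pos: [0.5062, 0.163, 0.0874]
tool_rot: [0.0, 0.92, 0.393, 0.0]
contact_force: [0.1, 0.3, 0.7]
gripper_width: 0.3
grasp_force: 0.0
```

Call:
apply_moves(series=[{"dx":0,"dy":0,"dz":0,"turn":0.1,"jaw":0.7},{"dx":0,"dy":0,"dz":0,"turn":0.2,"jaw":0.7},{"dx":0,"dy":0,"dz":0,"turn":0.3,"jaw":0.7},{"dx":0,"dy":0,"dz":0,"turn":0.39,"jaw":0.7}])

```text
time: 22.13
tool_pos: [0.5062, 0.163, 0.0876]
tool_rot: [0.0, 0.978, 0.207, -0.0]
contact_force: [-1.3, -0.8, 1.4]
gripper_width: 0.3
grasp_force: 3.7
```

```bash
python3 -c "
from plant import state; s=state(); print(s['tool_pos'],s['contact_force'],s['ft_torque'],s['gripper_width'])"
```

```text
[0.50617037 0.16301286 0.08763005] [-1.29924956 -0.79543828  1.40317165] [-0.00574998  0.14235719  0.11246752] 0.30002715685370807
```

Call:
apply_moves(series=[{"dx":0,"dy":0,"dz":0,"turn":0,"jaw":1},{"dx":0,"dy":0,"dz":0,"turn":0,"jaw":1},{"dx":0,"dy":0,"dz":0,"turn":0,"jaw":1},{"dx":0,"dy":0,"dz":0,"turn":0,"jaw":1},{"dx":0,"dy":0,"dz":0,"turn":0,"jaw":1}])

```text
time: 22.55
tool_pos: [0.5064, 0.1627, 0.088]
tool_rot: [0.0, 0.978, 0.21, 0.0]
contact_force: [-4.1, -2.4, 5.4]
gripper_width: 0.143
grasp_force: 59.4
```

Call:
apply_moves(series=[{"dx":0,"dy":0,"dz":0,"turn":0,"jaw":1},{"dx":0,"dy":0,"dz":0,"turn":0,"jaw":0.6},{"dx":0,"dy":0,"dz":0,"turn":0,"jaw":0.6},{"dx":0,"dy":0,"dz":0,"turn":0,"jaw":0.6},{"dx":0,"dy":0,"dz":-20,"turn":0,"jaw":0.6}])

```text
time: 22.97
tool_pos: [0.5029, 0.1626, 0.103]
tool_rot: [-0.0, 0.978, 0.21, -0.004]
contact_force: [-1.1, 0.6, -0.4]
gripper_width: 0.402
grasp_force: 0.0
```

Call:
apply_moves(series=[{"dx":0,"dy":0,"dz":-40,"turn":0,"jaw":0.6},{"dx":0,"dy":0,"dz":-80,"turn":0,"jaw":0.6},{"dx":0,"dy":0,"dz":-120,"turn":0,"jaw":0.6},{"dx":-35,"dy":0,"dz":-140,"turn":0,"jaw":0.6},{"dx":-75,"dy":0,"dz":-150,"turn":0,"jaw":0.6}])

```text
time: 23.38
tool_pos: [0.4395, 0.1327, 0.262]
tool_rot: [0.0, 0.978, 0.21, 0.003]
contact_force: [-1.1, 0.2, 1.0]
gripper_width: 0.399
grasp_force: 0.0
```

Call:
apply_moves(series=[{"dx":-20,"dy":40,"dz":0,"turn":0,"jaw":0.6},{"dx":-20,"dy":80,"dz":0,"turn":0,"jaw":0.6},{"dx":-20,"dy":120,"dz":0,"turn":0,"jaw":0.6},{"dx":-20,"dy":160,"dz":0,"turn":0,"jaw":0.6},{"dx":-20,"dy":200,"dz":0,"turn":0,"jaw":0.6}])

```text
time: 23.8
tool_pos: [0.5017, -0.0601, 0.2574]
tool_rot: [0.0, 0.978, 0.21, 0.001]
contact_force: [0.5, 0.0, -0.0]
gripper_width: 0.399
grasp_force: 0.0
```

Run:
```python
from h import *
s=state(); print(s["tool_pos"],s["time"])
S=grab_frame("scene");T=grab_frame("top"); cv2.imwrite("pics/fs.png",S["pixels"][:,:,::-1]);cv2.imwrite("pics/ft.png",T["pixels"][:,:,::-1])
# dial bar: sample brightness of pointer line in the top view along directions phi
w=(.588,.183,.241); a=np.radians(26.6); n=np.array([-np.sin(a),0,np.cos(a)]); e=np.array([np.cos(a),0,np.sin(a)]); y=np.array([0,1.,0]); c0=np.array([-.07,0,.045])
for nm,im in(("start",cv2.imread("pics/top0.png")),("now",T["pixels"][:,:,::-1])):
    g=im.min(2).astype(np.float32); best=[]
    for ph in np.radians(np.arange(-40,150,10)):
        L=np.array([c0+n*.038+r*(np.cos(ph)*y+np.sin(ph)*e) for r in np.linspace(.006,.025,12)])
        q=proj(T,place(L,w)).astype(np.float32); v=cv2.remap(g,q[:,:1].copy(),q[:,1:].copy(),cv2.INTER_LINEAR).mean(); best.append((round(float(np.degrees(ph))),round(float(v))))
    print(nm,best)
for f,nm in((S,"scene"),(T,"top")):
    o=proj(f,np.array([[.638,.196,.115]]))[0]; m=mask(f,"pot",o)
    if m is not None: print(nm,o,np.argwhere(m).min(0),np.argwhere(m).max(0))
r=fit(box(.07,.06,.074,.159),[(S,mask(S,"pot",(352,243)))],[.638,.196,1.812]); print(r)
for t in("lube","wrench","brush","tin"): 
    for f in(S,T): print(t,[(round(r["conf"],2),[round(float(v)) for v in r["extent"]]) for r in spotter.outline_of(f,t)][:1])
i=T["pixels"][195:232,215:260].min(2); print("\n".join(" ".join(f"{v:3d}" for v in r[8:36]) for r in i[6:30]))
```

```text
[ 0.50165932 -0.06007804  0.25738784] 23.8
start [(-40, 31), (-30, 33), (-20, 48), (-10, 73), (0, 73), (10, 37), (20, 20), (30, 16), (40, 14), (50, 14), (60, 14), (70, 14), (80, 14), (90, 15), (100, 15), (110, 15), (120, 15), (130, 14), (140, 13)]
now [(-40, 28), (-30, 27), (-20, 25), (-10, 26), (0, 24), (10, 22), (20, 20), (30, 19), (40, 19), (50, 22), (60, 31), (70, 53), (80, 81), (90, 61), (100, 32), (110, 21), (120, 17), (130, 17), (140, 17)]
scene [352.53786718 242.95738068] [221 334] [264 372]
top [226.87664622 168.66969853] [154 212] [183 240]
(array([0.63887068, 0.19498524, 1.84776556]), np.float64(0.031012963867122267))
lube [(0.83, [263, 249, 284, 303])]
lube [(0.62, [277, 133, 295, 158])]
wrench [(0.81, [421, 238, 499, 282])]
wrench [(0.72, [114, 185, 169, 216])]
brush [(0.73, [92, 176, 164, 199])]
brush [(0.84, [416, 227, 477, 256])]
tin [(0.67, [434, 266, 470, 308])]
tin [(0.57, [139, 151, 166, 175])]
 51  51  50  49  49  49  49  49  55 135 113  82  69  51  50  50  78  72  55 118  97  50  51  51  51  52  52  52
 50  50  49  50  51  50  50  51  50  96  81  62  55  50  49 
[... 1815 characters left out ...]
  48  52  54  54  53  52  52
 51  51  51  50  51  51  51  51  52  50  44  41  30  17  14  16  19  19  20  19  42  52  52  51  52  52  52  52
 51  51  51  51  52  51  51  52  52  53  52  50  44  29  19  21  18  19  18  23  42  50  52  51  51  52  52  52
 50  51  51  53  53  52  52  53  51  52  52  51  50  47  33  22  17  18  17  35  44  50  52  53  53  53  53  54
 52  52  51  51  51  52  52  51  51  50  50  51  51  51  48  33  23  21  21  40  47  51  52  53  53  52  53  53
 52  52  52  51  51  51  51  52  51  51  52  51  51  52  53  37  37  42  41  44  46  51  53  52  51  52  53  54
 52  51  51  51  51  52  51  52  52  51  51  52  51  52  52  49  46  46  47  47  45  50  52  52  51  52  55  65
```

The pointer reads about 80°, the two-tick mark. The pot is on the plate and the bystanders haven't moved, so I'm handing in.

```bash
python3 -c "
from plant import ticket; print(ticket.job_done())"
```

```text
the job is handed in; nothing more can be done
None
```

The job is handed in: the pot stands mouth up within about 1 mm of the plate's centre and released, the dial reads about 80° (two ticks), and the lube bottle, wrench, brush and tin show no movement in the camera views.

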